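# Seat the drilling template on its locating pins and latch it

### The job

Lay the drilling template flat on the pin tips of the drilling fixture, holes short of the pins, and gently slide it along the fence until all four holes drop over the pins and it sits flat and fully down; stop there. Then swing the fixture's latch all the way across over the template's edge. Don't press hard on the pins or shove the template against them once it has dropped, and leave the other things on the bench where they are.

Things in the scene. Friction and masses are not known exactly. Their poses are not given: they have to be found in the camera images.
- template: Loose bare-aluminium plate, 110 (x) by 180 (y) by 8 mm thick, 0.3 to 0.55 kg, with a black grip block on the middle of its top: 44 (x) by 26 (y) by 32 mm high (block top 40 mm above the plate's underside). Four through holes, 10 mm diameter, at x = +-30, y = +-45 mm. Origin: centre of the underside; z up. Starts flat on the bench. Turned half round it fits the same.
- fixture: Drilling fixture fixed to the bench: grey base 150 (x) by 268 (y) by 14 mm. Origin at bench level, amid the rails; z up; x points to the fence, y along the fence to the end with the latch. Two steel rest rails along y at x = +-49 mm (12 wide, 220 long), tops 26 mm above the bench: the seated plate's underside lies on them. It carries the fence, the pin bed and the latch.
- fence (a point): Middle of the upper edge of the fence's guiding face, an upright dark bar along y (230 long), top 42 mm above the bench. The face is at x = +55.5 mm in the fixture's frame and faces its -x. A plate held flat against it has its holes in line with the pins in x to 0.5 mm, well within what the tapered pins take up.
- pin_bed: Dark plate between the rails that carries a pin slide with four fixed pins. Origin 14 mm above the fixture's, same axes. The pins stand at x = +-30, y = +-45 mm about the slide's centre, and the slide is clamped somewhere within 14 mm either way of the middle along y: where is not measured. So a template centred at y = -20 mm is short of the pins in every case and rests on all four tips.
- pin_level (a point): Point 31 mm above the bench over the fixture's origin: the height of the pin tips, 5 mm above the rails. Pins are 8 mm thick, tapering to 4 mm over the last 2.5 mm. A plate laid on the tips rides 5 mm high until its holes come over them; then it drops by its own weight if not held up, and the pins stop it from sliding further.
- latch (a joint): Angle of the latch: a level steel arm (66 long, 18 wide, 8 mm thick) on an upright pivot. At 0 it points along the fixture's -x; it starts open, at -0.45 to 0.1 rad, grows counter-clockwise seen from above, and at its stop, 1.571, points along -y over the template's edge. Its underside clears a seated template by 1.5 mm; an unseated one is in its way. Slight friction (1 N at the post); it stays put.
- latch_pivot (a point): Point on the latch's pivot axis, at the arm's underside; fixed at x = -20, y = 126 mm in the fixture's frame, 35.5 mm above the bench.
- latch_post (a point): Point on the axis of the latch's black upright round post (14 mm diameter, from 43.5 to 83.5 mm above the bench), 50 mm from the pivot axis; this point is 65.5 mm above the bench.

How it is judged:
By the outcome, as a careful person would: the job done as asked, in the order asked, and still so for the second after the job is handed in, with the robot touching nothing.
It also fails if it takes over 72 s, if anything falls off the work surface, if the arm or the gripper's body presses on something with over 40 N, if the wrist force passes 120 N, or if a joint passes its speed limit or range.

### The arm

A 6-joint arm with a two-finger parallel gripper is mounted at the origin on the work surface. World frame = base frame: x ahead of the robot, y to its left, z up, the work surface at z = 0. Lengths are in m, angles in rad, forces in N, time in s.
With the tool pointing down it reaches from about 0.35 to 0.975 m from the base axis. Payload 4.9 kg.
Tool frame: the origin (TCP) lies on the mounting face of the last link; the fingertips stand 173 mm ahead of it and the grasp point (between the pads) lies ctrl.pinch_z ahead of it (ctrl.pinch_z is the distance from the TCP to the grasp point, in m); z points along the fingers, y is the line along which they close (so a half turn about z gives the same grasp; the last joint's range is limited). The gripper opens to 85 mm and grips with 20 to 120 N. Pads are 22 mm wide; open, the fingers measure 114 mm over their backs; the gripper's body (76 mm by 85 mm) begins 54 mm behind the grasp point. The pads swing forward as they close: fully open they stand 13 mm farther back than shut.
Start: joints at [1.113, 0.053, 1.613, -0, 1.476, -0.119], TCP at [0.208, 0.589, 0.405] pointing down, gripper open.
Joint ranges: [-3.01, 3.01], [-1.01, 2.22], [0.06, 2.58], [-1.02, 4.17], [0.09, 2.62], [-3.14, 3.14]. Speed limits (rad/s): [2.57, 2.57, 3.14, 3.14, 3.14, 3.14].

### API

Orientations are given as a rotation vector (axis times angle).
In Python, from station import telemetry, eyes, ctrl gives the robot as it stands.
- The arm moves only by the tool apply_moves, never from a script. Its argument "plan" is a list of rows, each a list of 5 numbers: the finger opening in m, from 0 to 0.0854, then the shift along the tool's x, y, z in m, then the turn about the tool's z in rad. In form: [[jaw, x, y, z, roll], ...]. A call has 1 to 12 rows; each row is the pose to reach, as a shift and turn from the pose commanded when the call began, along the tool's axes at that moment; what a row does not reach only later rows make up. A row lasts 1/12 s, in which the tool goes at most 41.7 mm and 7.16 degrees, less where a joint would pass 70% of its speed; a pose out of reach is approached as far as the arm can. A call with a gripper value outside its range is refused whole. The fingers move at their own pace and stop on an object; "newtons" is the grip in N (left out, the last holds). Time passes only in rows, so rows that repeat a pose let the fingers close. It gives the time, the measured TCP pose, the force, the opening and the grip force at its end, in the units of the state.
- telemetry.get_obs(): the state, without advancing time (a new reading comes with each control period).
- eyes.get_image(name): name is "scene" or "top" or "wrist"; returns a dict with "img" (480x640x3 uint8, blue, green, red), "range_z" (480x640 float32, m along the optical axis (not along the pixel's ray), 0 where there is no reading), "K" (3x3 intrinsics, pixels), "dist_coeffs" ([k1, k2, p1, p2, k3] as OpenCV has them; the pictures are not rectified), "pose" (4x4, takes a point from camera to world coordinates); the wrist camera has in their place "hand_eye" (4x4, takes a point from camera to tool coordinates, whose origin is the TCP and whose axes are the flange's). Camera axes: x right, y down, z forward; pixel columns grow to the right and rows downward; lengths in m; the calibration is good to about 2 mm. A picture is of the moment at which its call begins: read the wrist's pose just before it.
- ctrl.finish_job(): hands the job in; it is judged then, once.
Trained networks look in a picture, given as the dict that the camera call returned (one of the last four; its "shot" number tells which), for a name from the list of things; names that differ only in an ending like _2 or _b are one class to them, and where a whole thing is asked for, a point or a joint stands for the part that bears it (a point fixed in the world has none). Each returns a list of dicts, best first, with "confidence" (0 to 1); they miss things now and then, are a little off and sometimes report something else, mostly with a low value. They report only what shows in the picture. A call takes as long as a camera call.
- eyes.search_frame(thing, picture): "box" ([left, top, right, bottom] in pixels, round what is visible of it).
- eyes.outline_of(thing, picture): "region" (480x640 bool, what is visible of it) and "box" ([left, top, right, bottom] in pixels, round what is visible of it).
- eyes.tip_of(thing, picture): "point" ([column, row] in pixels: a listed point, or the origin of a listed thing).
The state is a dict: "t": time; "q": joint angles; "dq": joint speeds; "effort": joint torques, N m; "tool_pos": TCP position; "tool_rot": TCP orientation; "contact_force": force on the tool from outside, world axes, zero at the start; "wrist_torque": the same for the moment, N m; "opening": finger opening in m; "grip_force": force on a finger pad.
Only numpy, scipy, OpenCV 4.12 (cv2) and the standard library are available. Lean on these libraries where they do the work, as an engineer would, in place of code of your own. Each camera call takes 0.05 s, during which the arm holds its last target. There are 200 camera calls.

## Working session

There is one attempt and no reset: what is moved stays moved. The work goes in short steps, Python scripts to look and compute and a tool call to move; the robot and the scene stay as the last step left them, time stands still between calls to the robot, and variables do not carry over. Pictures are saved under pics/ and viewed, at most 10 in all, crops included, and the job is handed in when it is done.

Besides the shell and the picture viewer there is one more tool, called after "Request:" as name(argument=value, ...) on one line, values as JSON. apply_moves: Moves the arm, as the interface text tells. Its arguments: {"type":"object","properties":{"plan":{"type":"array","items":{"type":"array","items":{"type":"number"}}},"newtons":{"type":"number"}},"required":["plan"]}

```bash
mkdir -p pics; ls; cat > h.py <<'E'
import numpy as np, cv2
from scipy.spatial.transform import Rotation as R
from station import telemetry, eyes, ctrl
def tool():
    s=telemetry.get_obs(); T=np.eye(4); T[:3,:3]=R.from_rotvec(s['tool_rot']).as_matrix(); T[:3,3]=s['tool_pos']; return T,s
def grab(n):
    T,s=tool(); p=eyes.get_image(n)
    p['cw']=p['pose'] if 'pose' in p else T@p['hand_eye']
    return p
def ray(p,uv):
    a=cv2.undistortPoints(np.array(uv,float).reshape(-1,1,2),p['K'],p['dist_coeffs']).reshape(-1,2)
    d=np.c_[a,np.ones(len(a))]; return p['cw'][:3,3], d@p['cw'][:3,:3].T
def atz(p,uv,z):
    o,d=ray(p,uv); return o+d*((z-o[2])/d[:,2])[:,None]
def depth(p,uv):
    o,d=ray(p,uv); uv=np.array(uv).reshape(-1,2).astype(int); return o+d*p['range_z'][uv[:,1],uv[:,0]][:,None]
E
python3 - <<'E'
from h import *
T,s=tool(); print(s['t'],T.round(3),ctrl.pinch_z)
for n in ['top','scene']:
    p=grab(n); cv2.imwrite(f'pics/{n}0.png',p['img'])
    print(n,p['cw'].round(3))
    for th in ['template','fixture','pin_bed','latch']:
        for r in eyes.outline_of(th,p)[:2]:
            v,u=np.nonzero(r['region']); 
            w=depth(p,np.c_[u,v]); z=w[:,2]; print(th,r['confidence'],r['box'],np.median(w,0).round(3))
            rect=cv2.minAreaRect(w[:,:2].astype(np.float32)); print('  ',np.round(rect[0],4),np.round(rect[1],4),round(rect[2],2))
    for th,z in [('template',0),('fixture',0),('fence',.042),('pin_bed',.014),('pin_level',.031),('latch_pivot',.0355),('latch_post',.0655)]:
        for r in eyes.tip_of(th,p)[:2]: print(th,round(r['confidence'],2),np.round(r['point'],1),atz(p,r['point'],z).round(4))
E
```

```text
pics
0.0 [[-0.943  0.332 -0.001  0.208]
 [ 0.332  0.943 -0.002  0.589]
 [ 0.    -0.002 -1.     0.403]
 [ 0.     0.     0.     1.   ]] 0.1547
top [[-0.139 -0.967  0.214  0.342]
 [-0.99   0.135 -0.036  0.044]
 [ 0.005 -0.217 -0.976  0.81 ]
 [ 0.     0.     0.     1.   ]]
template 0.56 [416.2, 166.7, 545.4, 265.7] [ 0.526 -0.24   0.008]
   [ 0.4853 -0.1355] [0.1366 0.4382] 21.17
fixture 0.86 [105.8, 212.5, 292.4, 323.3] [0.498 0.199 0.022]
   [0.4897 0.1793] [0.335  0.2179] 75.59
pin_bed 0.84 [139.1, 238.7, 287.4, 295.2] [0.504 0.186 0.023]
   [0.4856 0.1495] [0.318  0.1588] 62.9
latch 0.97 [107.2, 270.5, 131.9, 323.4] [0.468 0.321 0.045]
   [0.3978 0.2037] [0.3293 0.0747] 58.09
fixture 0.84 [215.3 265.9] [[0.506  0.1851 0.    ]]
fence 0.62 [213.5 227. ] [[0.5578 0.1747 0.042 ]]
pin_bed 0.76 [212.6 266.1] [[0.5035 0.1868 0.014 ]]
pin_level 0.87 [208.  260.4] [[0.5098 0.1899 0.031 ]]
pin_level 0.52 [212.2 226. ] [[0.5627 0.1784 0.031 ]]
latch_pivot 0.89 [128.3 279.1] [[0.4968 0.3124 0.0355]]
latch_post 0.94 [109.6 308.7] [[0.4514 0.3321 0.0655]]
scene [[-0.688  0.47  -0.553  0.976]
 [ 0.
[... 224 characters left out ...]
478.5, 394.8] [0.514 0.227 0.022]
   [0.7027 0.262 ] [0.6579 0.3006] 16.42
pin_bed 0.71 [324.0, 262.9, 440.0, 363.7] [0.507 0.201 0.023]
   [0.6662 0.3406] [0.6676 0.1951] 43.4
latch 0.59 [439.3, 303.6, 482.3, 347.3] [0.469 0.324 0.044]
   [0.7104 0.3937] [0.5688 0.0514] 16.5
template 0.7 [213.  212.3] [[ 0.5264 -0.2486  0.    ]]
fixture 0.71 [374.7 313.5] [[0.5053 0.1825 0.    ]]
fence 0.85 [353.2 314.8] [[0.5612 0.179  0.042 ]]
fence 0.21 [378.3 304.8] [[0.5165 0.1951 0.042 ]]
pin_bed 0.63 [379.  310.5] [[0.505  0.1903 0.014 ]]
pin_level 0.88 [379.5 305.5] [[0.5082 0.1922 0.031 ]]
latch_pivot 0.89 [446.7 337.5] [[0.4908 0.3135 0.0355]]
latch_post 0.77 [473.8 315.6] [[0.4484 0.3304 0.0655]]
```

View pics/top0.png

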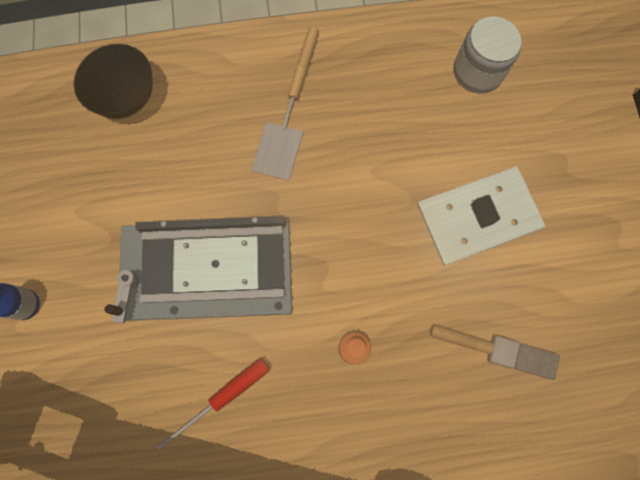

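View pics/scene0.png

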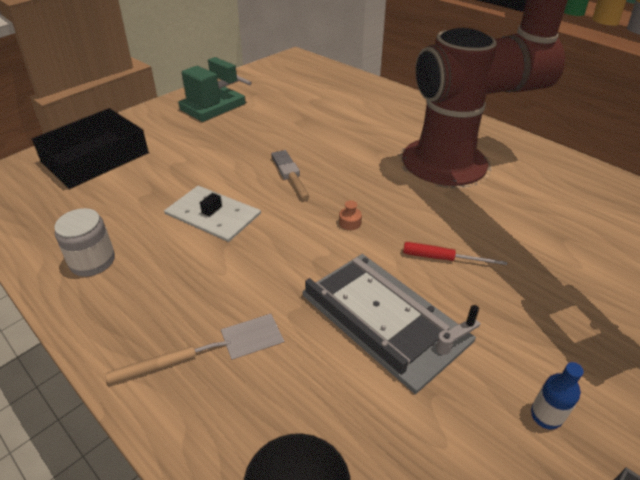

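The top view shows the fixture at about (205,268), with the pins at about (186,245), (244,243), (244,282) and (186,284). The latch is open at (120,295) and the template is at (482,215). The scene view agrees.

```bash
cat >> h.py <<'E'
def circles(p,pts,r=6):
    # refine dark-blob centres near guesses
    g=cv2.cvtColor(p['img'],cv2.COLOR_BGR2GRAY).astype(float); out=[]
    for u,v in pts:
        u,v=int(round(u)),int(round(v)); w=g[v-r:v+r+1,u-r:u+r+1]; k=np.clip(np.median(w)-10-w,0,None)
        yy,xx=np.mgrid[-r:r+1,-r:r+1]; out.append([u+(k*xx).sum()/k.sum(), v+(k*yy).sum()/k.sum()])
    return np.array(out)
E
python3 - <<'E'
from h import *
p=grab('top')
h=circles(p,[(449,207),(499,188),(514,222),(464,241)],4); w=atz(p,h,.008)
print('holes',h.round(1).tolist(),w.round(4).tolist(), w.mean(0))
print(np.linalg.norm(np.roll(w,-1,0)-w,axis=1)); d=w[1]+w[2]-w[0]-w[3]; print('long axis',np.degrees(np.arctan2(d[1],d[0])))
h=circles(p,[(186,245),(244,243),(244,282),(186,284)],4); w=atz(p,h,.031)
print('pins',h.round(1).tolist(),w.round(4).tolist(), w.mean(0))
print(np.linalg.norm(np.roll(w,-1,0)-w,axis=1)); d=w[0]+w[3]-w[1]-w[2]; print('y axis',np.degrees(np.arctan2(d[1],d[0])))
r=eyes.outline_of('template',p)[0]; c=cv2.minAreaRect(cv2.findContours(r['region'].astype(np.uint8),0,1)[0][0]); w=atz(p,cv2.boxPoints(c),.006); print('tmpl corners',w.round(4).tolist(),w.mean(0))
T,s=tool(); print(p['K'])
q=grab('wrist'); print(q['hand_eye'].round(4),q['K'].round(0))
E
```

```text
holes [[449.6, 206.2], [499.1, 188.2], [514.9, 221.5], [464.6, 240.1]] [[0.5494, -0.1989, 0.008], [0.5685, -0.2863, 0.008], [0.5097, -0.2997, 0.008], [0.4909, -0.2119, 0.008]] [ 0.52965349 -0.24919471  0.008     ]
[0.08943976 0.06030303 0.08980051 0.05994183]
long axis -77.78889921194985
pins [[186.2, 245.2], [244.3, 242.9], [244.5, 281.4], [185.6, 283.6]] [[0.538, 0.2212, 0.031], [0.5293, 0.1321, 0.031], [0.47, 0.1382, 0.031], [0.4788, 0.2272, 0.031]] [0.50404009 0.17964289 0.031     ]
[0.08949021 0.05956846 0.08942909 0.05950227]
y axis 84.35348118403559
tmpl corners [[0.5639, -0.1474, 0.006], [0.6092, -0.332, 0.006], [0.4949, -0.3481, 0.006], [0.4541, -0.1677, 0.006]] [ 0.53051508 -0.24877912  0.006     ]
[[521.35946083   0.         320.87108261]
 [  0.         521.35946083 242.68786953]
 [  0.           0.           1.        ]]
[[-4.000e-04 -9.517e-01 -3.071e-01  7.890e-02]
 [ 1.000e+00 -1.000e-04 -1.000e-03 -4.000e-04]
 [ 9.000e-04 -3.071e-01  9.517e-01  3.040e-02]
 [ 0.000e+00  0.000e+00  0.000e+00  1.000e+00]] [[358.   0. 320.]
 [  0. 358. 236.]
 [  0.   0.   1.]]
```

Request:
apply_moves(plan=[[0.06, -0.291, -0.341, 0.03, 0], [0.06, -0.291, -0.341, 0.03, 0], [0.06, -0.291, -0.341, 0.03, 0], [0.06, -0.291, -0.341, 0.03, 0], [0.06, -0.291, -0.341, 0.03, 0], [0.06, -0.291, -0.341, 0.03, 0], [0.06, -0.291, -0.341, 0.03, 0], [0.06, -0.291, -0.341, 0.03, 0], [0.06, -0.291, -0.341, 0.03, 0], [0.06, -0.291, -0.341, 0.03, 0], [0.06, -0.291, -0.341, 0.03, 0], [0.06, -0.291, -0.341, 0.03, 0]], newtons=30)

```text
t: 2.35
tool_pos: [0.3701, 0.167, 0.3745]
tool_rot: [0.541, 3.093, -0.003]
contact_force: [-0.6, 0.8, -0.1]
opening: 0.0599
grip_force: 0.0
```

Request:
apply_moves(plan=[[0.06, -0.291, -0.342, 0.03, -0.551], [0.06, -0.291, -0.342, 0.03, -0.551], [0.06, -0.291, -0.342, 0.03, -0.551], [0.06, -0.291, -0.342, 0.03, -0.551], [0.06, -0.291, -0.342, 0.03, -0.551], [0.06, -0.291, -0.342, 0.03, -0.551], [0.06, -0.291, -0.342, 0.03, -0.551], [0.06, -0.291, -0.342, 0.03, -0.551], [0.06, -0.291, -0.342, 0.03, -0.551], [0.06, -0.291, -0.342, 0.03, -0.551], [0.06, -0.291, -0.342, 0.03, -0.551], [0.06, -0.291, -0.342, 0.03, -0.551]])

```text
t: 3.35
tool_pos: [0.5305, -0.2511, 0.3444]
tool_rot: [-0.33, 3.124, -0.001]
contact_force: [-0.8, -0.1, 0.2]
opening: 0.0601
grip_force: 0.0
```

```bash
python3 - <<'E'
from h import *
q=grab('wrist'); cv2.imwrite('pics/w1.png',q['img']); T,s=tool(); print(T.round(4)); 
def proj(p,w):
    c=np.linalg.inv(p['cw']); rv=cv2.Rodrigues(c[:3,:3])[0]; return cv2.projectPoints(np.array(w,float),rv,c[:3,3],p['K'],p['dist_coeffs'])[0].reshape(-1,2)
uv=proj(q,[[0.5494,-0.1989,0.008],[0.5685,-0.2863,0.008],[0.5097,-0.2997,0.008],[0.4909,-0.2119,0.008]]); print(uv.round(1))
h=circles(q,uv,10); w=atz(q,h,.008); print(h.round(1).tolist(),w.round(4).tolist(),w.mean(0).round(4)); print(np.linalg.norm(np.roll(w,-1,0)-w,axis=1))
d=w[0]+w[3]-w[1]-w[2]; a=np.degrees(np.arctan2(d[1],d[0])); ty=np.degrees(np.arctan2(T[1,1],T[0,1])); print('long',a,'tool y',ty)
print('tool shift',(T[:3,:3].T@(w.mean(0)-T[:3,3])).round(4),'roll',-np.radians(a-ty))
E
```

```text
[[-9.784e-01 -2.069e-01  9.000e-04  5.311e-01]
 [-2.069e-01  9.784e-01 -3.200e-03 -2.538e-01]
 [-3.000e-04 -3.300e-03 -1.000e+00  3.442e-01]
 [ 0.000e+00  0.000e+00  0.000e+00  1.000e+00]]
[[373.2 245.9]
 [274.6 246.3]
 [270.8 179.9]
 [375.7 179.8]]
[[370.4, 243.6], [272.9, 245.1], [270.0, 179.4], [375.1, 178.6]] [[0.5478, -0.2019, 0.008], [0.5677, -0.288, 0.008], [0.5094, -0.3004, 0.008], [0.49, -0.2127, 0.008]] [ 0.5287 -0.2508  0.008 ]
[0.08834242 0.05951962 0.08987446 0.05883169]
long 102.75017387246393 tool y 101.94042198036534
tool shift [0.0018 0.0046 0.3361] roll -0.014132836641374236
```

View pics/w1.png

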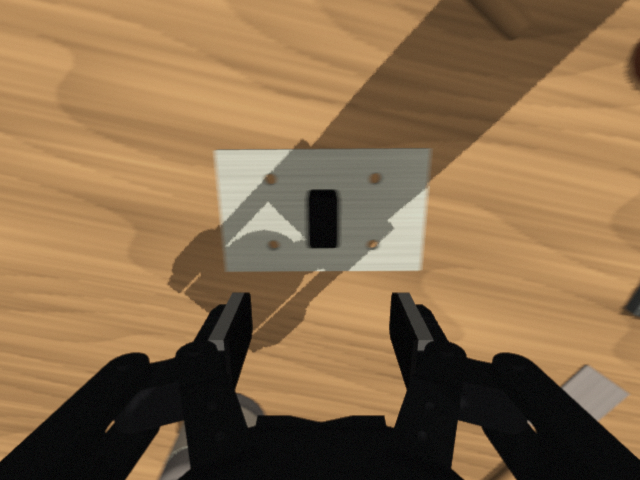

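The picture shows the plate at (215–430,150–270) with its block at (323,219) and the fingers straddling it. It was taken while the arm was still settling, so I'll measure again now that it's still.

```bash
cat >> h.py <<'E'
def proj(p,w):
    c=np.linalg.inv(p['cw']); rv=cv2.Rodrigues(c[:3,:3])[0]; return cv2.projectPoints(np.array(w,float),rv,c[:3,3],p['K'],p['dist_coeffs'])[0].reshape(-1,2)
E
python3 - <<'E'
from h import *
for k in range(2):
    q=grab('wrist'); T,s=tool(); print(s['tool_pos'],np.abs(s['dq']).max())
    uv=proj(q,[[0.549,-0.2,0.008],[0.568,-0.287,0.008],[0.5095,-0.30,0.008],[0.4905,-0.2122,0.008]])
    h=circles(q,uv,10); w=atz(q,h,.008); print(w.mean(0).round(4),np.linalg.norm(np.roll(w,-1,0)-w,axis=1))
    d=w[0]+w[3]-w[1]-w[2]; a=np.degrees(np.arctan2(d[1],d[0])); ty=np.degrees(np.arctan2(T[1,1],T[0,1]))
    print('tool shift',(T[:3,:3].T@(w.mean(0)-T[:3,3])).round(4),'roll',-np.radians(a-ty))
    g=cv2.cvtColor(q['img'],cv2.COLOR_BGR2GRAY)[140:275,225:420]
    print(cv2.boundingRect((g<35).astype(np.uint8)))
E
```

```text
[ 0.53051439 -0.25136578  0.34419525] 0.05769939194959866
[ 0.5277 -0.2479  0.008 ] [0.09048262 0.05992946 0.0904536  0.05980437]
tool shift [0.0019 0.0041 0.3362] roll -0.007108206439889912
(90, 49, 32, 58)
[ 0.53009686 -0.24953357  0.34417771] 0.043593852190319346
[ 0.5278 -0.248   0.008 ] [0.08984752 0.05976809 0.09026043 0.05908043]
tool shift [0.0018 0.0017 0.3362] roll -0.010304508175821292
(85, 50, 32, 58)
```

Request:
apply_moves(plan=[[0.06, 0.0018, 0.002, 0.04, -0.009], [0.06, 0.0018, 0.002, 0.08, -0.009], [0.06, 0.0018, 0.002, 0.11, -0.009], [0.06, 0.0018, 0.002, 0.13, -0.009], [0.06, 0.0018, 0.002, 0.145, -0.009], [0.06, 0.0018, 0.002, 0.155, -0.009], [0.06, 0.0018, 0.002, 0.16, -0.009], [0.06, 0.0018, 0.002, 0.16, -0.009], [0.04, 0.0018, 0.002, 0.16, -0.009], [0.03, 0.0018, 0.002, 0.16, -0.009], [0.02, 0.0018, 0.002, 0.16, -0.009], [0.02, 0.0018, 0.002, 0.16, -0.009]], newtons=40)

```text
t: 4.5
tool_pos: [0.5282, -0.2471, 0.1865]
tool_rot: [-0.346, 3.12, -0.004]
contact_force: [0.0, -0.4, 3.2]
opening: 0.0255
grip_force: 41.4
```

Request:
apply_moves(plan=[[0.015, 0, 0, 0, 0], [0.015, 0, 0, 0, 0], [0.015, 0, 0, 0, 0], [0.015, 0, 0, 0, 0], [0.015, 0, 0, 0, 0], [0.015, 0, 0, -0.01, 0], [0.015, 0, 0, -0.03, 0], [0.015, 0, 0, -0.06, 0], [0.015, 0, 0, -0.09, 0], [0.015, 0, 0, -0.1, 0], [0.015, 0, 0, -0.1, 0], [0.015, 0, 0, -0.1, 0]])

```text
t: 5.5
tool_pos: [0.527, -0.2463, 0.2838]
tool_rot: [0.347, -3.122, -0.001]
contact_force: [-0.5, -0.2, -5.2]
opening: 0.0253
grip_force: 40.5
```

Request:
apply_moves(plan=[[0.015, -0.015, 0.03, -0.02, 0.03], [0.015, -0.03, 0.06, -0.04, 0.06], [0.015, -0.045, 0.1, -0.06, 0.1], [0.015, -0.063, 0.14, -0.07, 0.14], [0.015, -0.081, 0.18, -0.076, 0.18], [0.015, -0.1, 0.22, -0.076, 0.22], [0.015, -0.119, 0.26, -0.076, 0.26], [0.015, -0.137, 0.3, -0.076, 0.3], [0.015, -0.156, 0.34, -0.076, 0.319], [0.015, -0.172, 0.37, -0.076, 0.319], [0.015, -0.18, 0.388, -0.076, 0.319], [0.015, -0.184, 0.396, -0.076, 0.319]])

```text
t: 6.5
tool_pos: [0.6194, 0.1846, 0.3563]
tool_rot: [-0.146, -3.132, -0.002]
contact_force: [-0.6, -0.9, -5.2]
opening: 0.0254
grip_force: 41.5
```

Request:
apply_moves(plan=[[0.015, 0, 0, 0, 0], [0.015, 0, 0, 0, 0], [0.015, 0, 0, 0, 0], [0.015, 0, 0, 0, 0], [0.015, 0, 0, 0, 0], [0.015, 0, 0, 0, 0]])

```text
t: 7.0
tool_pos: [0.6201, 0.179, 0.3607]
tool_rot: [-0.156, -3.138, 0.0]
contact_force: [-0.2, -0.2, -4.0]
opening: 0.0252
grip_force: 41.5
```

```bash
python3 - <<'E'
from h import *
P=np.array([[0.538,0.2212,0.031],[0.5293,0.1321,0.031],[0.47,0.1382,0.031],[0.4788,0.2272,0.031]])
q=grab('wrist'); T,s=tool(); print(T.round(4),np.abs(s['dq']).max())
uv=proj(q,P); print(uv.round(1)); 
for th,z in [('fixture',0),('fence',.042),('pin_level',.031),('pin_bed',.014),('latch_pivot',.0355),('latch_post',.0655)]:
    for r in eyes.tip_of(th,q)[:1]: print(th,round(r['confidence'],2),np.round(r['point'],1),atz(q,r['point'],z).round(4))
im=q['img'].copy()
cv2.imwrite('pics/w2.png',im)
E
```

```text
[[-9.951e-01  9.890e-02  2.000e-04  6.201e-01]
 [ 9.890e-02  9.951e-01 -0.000e+00  1.792e-01]
 [-2.000e-04 -0.000e+00 -1.000e+00  3.608e-01]
 [ 0.000e+00  0.000e+00  0.000e+00  1.000e+00]] 0.0063140133001239745
[[364.  111. ]
 [250.7 111.3]
 [246.   25.8]
 [367.1  25.6]]
fixture 0.55 [319.3  74.2] [[0.5045 0.189  0.    ]]
fence 0.72 [318.  143.8] [[0.5587 0.1827 0.042 ]]
pin_level 0.8 [318.8  69.4] [[0.5046 0.1887 0.031 ]]
pin_bed 0.95 [315.5  69.2] [[0.5021 0.1862 0.014 ]]
latch_pivot 0.96 [489.9  40.5] [[0.4985 0.3158 0.0355]]
```

View pics/w2.png

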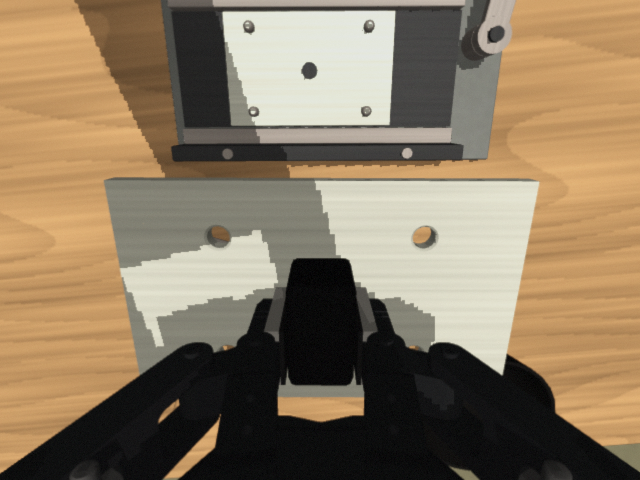

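The picture shows pins at (250,26), (369,25), (366,111) and (254,111). The fence's guiding edge is at row 144, columns 172–462, and the held plate has its holes at (218,236) and (425,236). I'll work out the relation in tool axes.

```bash
python3 - <<'E'
from h import *
q=grab('wrist'); T,s=tool(); g=cv2.GaussianBlur(cv2.cvtColor(q['img'],cv2.COLOR_BGR2GRAY),(3,3),0).astype(float)
def edge(cols,r0,r1,sgn):
    o=[]
    for c in cols:
        d=sgn*np.diff(g[r0:r1,c]); k=d.argmax()
        a,b,e=d[max(k-1,0)],d[k],d[min(k+1,len(d)-1)]; o.append([c,r0+k+.5+.5*(a-e)/(a-2*b+e+1e-9)])
    return np.array(o)
def tl(w): return (w-T[:3,3])@T[:3,:3]
def line(w):
    f=np.polyfit(w[:,1],w[:,0],1)
    for _ in range(3):
        r=np.abs(w[:,0]-np.polyval(f,w[:,1])); f=np.polyfit(w[r<.001][:,1],w[r<.001][:,0],1)
    return f,(r<.001).mean()
f=tl(atz(q,edge(range(185,450,5),137,150,-1),.042)); print('fence face x=a*y+b',line(f))
f=tl(atz(q,edge(range(240,440,5),118,133,-1),.026)); print('rail inner edge(+43)',line(f))
zt=T[2,3]-.185+.008
f=tl(atz(q,edge(range(330,530,5),172,190,1),zt)); print('plate -x edge top',line(f))
# plate hole dark region/pins
def cc(p,uv,r,z,thr):
    u,v=uv; w=p['img'][v-r:v+r+1,u-r:u+r+1].astype(np.uint8); 
    sat=cv2.cvtColor(w,cv2.COLOR_BGR2HSV)[...,1]; m=sat>thr
    yy,xx=np.nonzero(m); return [u-r+xx.mean(),v-r+yy.mean(),m.sum()]
h=[cc(q,(218,236),15,zt,60),cc(q,(425,236),15,zt,60)]; print(h,tl(atz(q,[x[:2] for x in h],zt)).round(4))
pts=[]
for u,v in [(366,110),(254,111),(250,26),(369,25)]:
    w=g[v-11:v+12,u-11:u+12]; m=np.abs(w-np.median(w))>25; yy,xx=np.nonzero(m); pts.append([u-11+(xx.min()+xx.max())/2, v-11+(yy.min()+yy.max())/2])
print(pts); w=tl(atz(q,pts,.031)); print('pins tool',w.round(4),w.mean(0).round(4))
cv2.imwrite('pics/w3.png',cv2.resize(q['img'][10:160,160:520],None,fx=2.2,fy=2.2,interpolation=cv2.INTER_CUBIC))
E
```

```text
fence face x=a*y+b (array([0.00236238, 0.06218815]), np.float64(1.0))
rail inner edge(+43) (array([0.01786065, 0.07574375]), np.float64(0.775))
plate -x edge top (array([-0.0022789 ,  0.05542108]), np.float64(1.0))
[[np.float64(219.99545454545455), np.float64(233.23636363636365), np.int64(220)], [np.float64(421.676), np.float64(234.872), np.int64(250)]] [[ 0.0327 -0.0437  0.177 ]
 [ 0.032   0.0431  0.177 ]]
[[np.float64(364.5), np.float64(111.5)], [np.float64(250.0), np.float64(111.0)], [np.float64(247.0), np.float64(27.0)], [np.float64(367.0), np.float64(26.0)]]
pins tool [[ 0.0855  0.0342  0.3298]
 [ 0.0859 -0.0563  0.3297]
 [ 0.1445 -0.0549  0.3297]
 [ 0.1451  0.0338  0.3297]] [ 0.1152 -0.0108  0.3297]
```

View pics/w3.png

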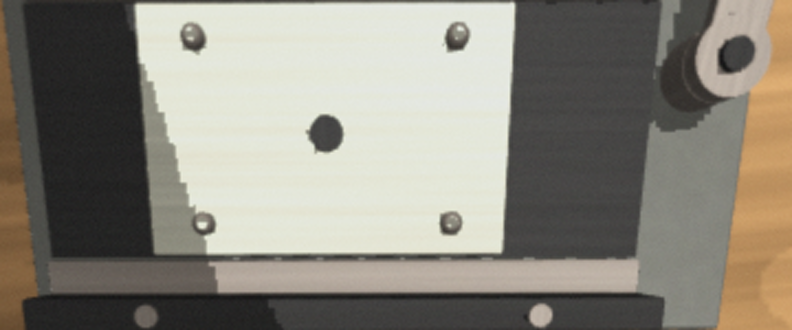

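Request:
apply_moves(plan=[[0.015, 0.03, -0.005, 0, -0.003], [0.015, 0.06, -0.011, 0, -0.003], [0.015, 0.09, -0.018, 0, -0.003], [0.015, 0.11, -0.022, 0.01, -0.003], [0.015, 0.1175, -0.022, 0.03, -0.003], [0.015, 0.1175, -0.022, 0.06, -0.003], [0.015, 0.1175, -0.022, 0.09, -0.003], [0.015, 0.1175, -0.022, 0.11, -0.003], [0.015, 0.1175, -0.022, 0.125, -0.003], [0.015, 0.1175, -0.022, 0.135, -0.003], [0.015, 0.1175, -0.022, 0.138, -0.003], [0.015, 0.1175, -0.022, 0.138, -0.003]])

```text
t: 8.4
tool_pos: [0.5009, 0.1698, 0.2223]
tool_rot: [-0.149, -3.137, 0.0]
contact_force: [-0.1, 0.1, -4.7]
opening: 0.0251
grip_force: 41.4
```

Request:
apply_moves(plan=[[0.015, 0, 0, 0, 0], [0.015, 0, 0, 0, 0], [0.015, 0, 0, 0, 0], [0.015, 0, 0, 0, 0]])

```text
t: 8.73
tool_pos: [0.5015, 0.1698, 0.2238]
tool_rot: [0.149, 3.136, 0.001]
contact_force: [-0.4, -0.5, -4.6]
opening: 0.0256
grip_force: 41.4
```

```bash
python3 - <<'E'
from h import *
T,s=tool(); print(s['t'],T.round(4)[:3,3],s['contact_force'],s['wrist_torque'])
p=grab('scene'); a=p['img'][240:400,280:500]; q=grab('wrist')
cv2.imwrite('pics/s2.png',np.vstack([cv2.resize(a,(440,320),interpolation=cv2.INTER_CUBIC),cv2.resize(q['img'][100:480],(440,261))]))
E
```

```text
8.7333 [0.5015 0.1698 0.2238] [-0.43825282 -0.49856757 -4.59387134] [-0.03249917  0.07929444 -0.02813685]
```

View pics/s2.png

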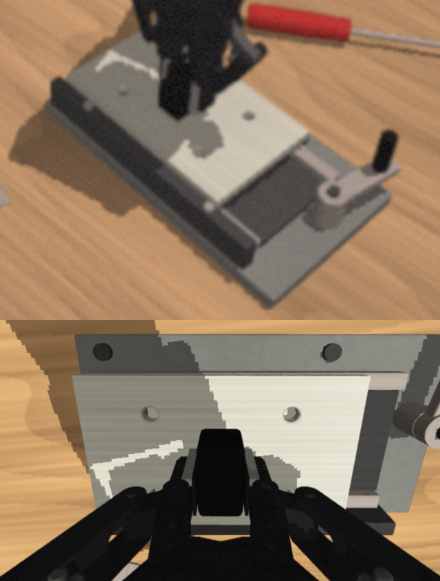

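The plate hovers just above the pins, inside the fence and parallel to it. I'll creep down to contact.

Request:
apply_moves(plan=[[0.015, 0, 0, 0.002, 0], [0.015, 0, 0, 0.004, 0], [0.015, 0, 0, 0.005, 0], [0.015, 0, 0, 0.006, 0], [0.015, 0, 0, 0.006, 0], [0.015, 0, 0, 0.006, 0]])

```text
t: 9.33
tool_pos: [0.5011, 0.1697, 0.2174]
tool_rot: [-0.149, -3.137, 0.001]
contact_force: [-4.6, -1.8, 5.1]
opening: 0.0255
grip_force: 42.7
```

Request:
apply_moves(plan=[[0.015, 0, 0, 0.0005, 0], [0.015, 0, 0, 0.001, 0], [0.015, 0, 0, 0.001, 0], [0.015, 0, 0, 0.001, 0]])

```text
t: 9.67
tool_pos: [0.5012, 0.1698, 0.2173]
tool_rot: [-0.148, -3.137, 0.001]
contact_force: [-8.6, -2.4, 11.0]
opening: 0.0254
grip_force: 43.7
```

Request:
apply_moves(plan=[[0.015, 0, 0, -0.001, 0], [0.015, 0, 0, -0.0015, 0], [0.015, 0, 0, -0.0015, 0], [0.015, 0, 0, -0.0015, 0]])

```text
t: 10.0
tool_pos: [0.5011, 0.1698, 0.2174]
tool_rot: [0.149, 3.138, -0.0]
contact_force: [-3.0, -0.9, 3.3]
opening: 0.0254
grip_force: 42.6
```

Request:
apply_moves(plan=[[0.032, 0, 0, 0, 0], [0.032, 0, 0, 0, 0], [0.032, 0, 0, 0, 0], [0.032, 0, 0, 0, 0], [0.032, 0, 0, 0, 0]])

```text
t: 10.42
tool_pos: [0.5012, 0.1697, 0.2172]
tool_rot: [0.149, 3.137, 0.0]
contact_force: [-0.3, 0.2, -0.8]
opening: 0.032
grip_force: 0.0
```

```bash
cat >> h.py <<'E'
def plate(n):
    q=grab('wrist'); T,s=tool(); cv2.imwrite(f'pics/{n}.png',q['img'])
    print(s['t'],s['tool_pos'].round(4) if hasattr(s['tool_pos'],'round') else s['tool_pos'],np.round(s['contact_force'],1),s['opening'])
    for th in ['template']:
        for r in eyes.outline_of(th,q)[:1]: print(r['confidence'],r['box'])
    return q,T
E
python3 -c "
from h import *
plate('w4')"
```

```text
10.4667 [0.5011 0.1697 0.2172] [ 0.7 -0.3 -0.8] 0.03201853849822279
0.71 [103.4, 179.5, 537.6, 399.5]
```

View pics/w4.png

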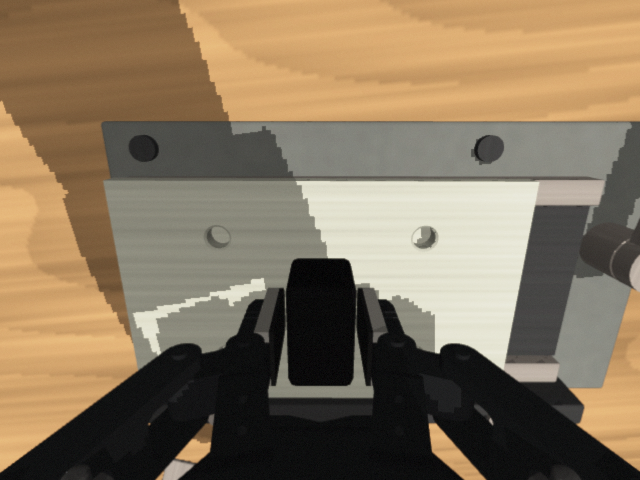

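The plate lies on the tips (edge row 180, columns 104–538), and the fingers stand clear of the block by about 3 mm on each side. Next I'll measure the gap to the fence.

```bash
cat >> h.py <<'E'
def edge(g,cols,r0,r1,sgn):
    o=[]
    for c in cols:
        d=sgn*np.diff(g[r0:r1,c]); k=d.argmax()
        a,b,e=d[max(k-1,0)],d[k],d[min(k+1,len(d)-1)]; o.append([c,r0+k+.5+.5*(a-e)/(a-2*b+e+1e-9)])
    return np.array(o)
def gap(ztop,xc=540):
    q=grab('wrist'); T,s=tool(); g=cv2.GaussianBlur(cv2.cvtColor(q['img'],cv2.COLOR_BGR2GRAY),(3,3),0).astype(float)
    tl=lambda w:(w-T[:3,3])@T[:3,:3]
    a=tl(atz(q,edge(g,range(335,530,5),172,190,1),ztop)); b=tl(atz(q,edge(g,range(xc+6,xc+58,4),172,190,1),.026))
    fa=np.polyfit(a[:,1],a[:,0],1); fb=np.polyfit(b[:,1],b[:,0],1)
    print('plate edge',fa.round(4),'rail edge',fb.round(4),'rail mean',np.median(b[:,0]),'plate fixture x of edge',-55+1000*(np.median(b[:,0])-np.polyval(fa,np.median(b[:,1]))))
    # plate +y end & right pin-bed
    return q,T
E
python3 -c "
from h import *
gap(.039)"
```

```text
plate edge [-0.0039  0.0551] rail edge [-0.0039  0.0537] rail mean 0.053213955898378754 plate fixture x of edge -56.40611689612203
```

Request:
apply_moves(plan=[[0.015, 0, 0, 0, 0], [0.015, 0, 0, 0, 0], [0.015, 0, 0, 0, 0], [0.015, 0, 0, 0, 0], [0.015, -0.0005, 0, 0, 0], [0.015, -0.001, 0, 0, 0], [0.015, -0.0015, 0, 0, 0], [0.015, -0.0015, 0, 0, 0], [0.015, -0.0015, 0, 0, 0]], newtons=20)

```text
t: 11.32
tool_pos: [0.5019, 0.1698, 0.2172]
tool_rot: [-0.149, -3.135, 0.0]
contact_force: [-6.4, 0.1, 5.9]
opening: 0.0255
grip_force: 25.7
```

Request:
apply_moves(plan=[[0.015, -0.0003, 0, 0, 0], [0.015, -0.0006, 0, 0, 0], [0.015, -0.0006, 0, 0, 0]])

```text
t: 11.57
tool_pos: [0.5024, 0.1697, 0.2172]
tool_rot: [-0.148, -3.134, 0.0]
contact_force: [-7.0, -0.0, 6.0]
opening: 0.026
grip_force: 25.7
```

Request:
apply_moves(plan=[[0.015, 0, 0, -0.0005, 0], [0.015, 0, 0, -0.001, 0], [0.015, 0, 0, -0.001, 0], [0.015, 0, 0, -0.001, 0]])

```text
t: 11.9
tool_pos: [0.5028, 0.1694, 0.2174]
tool_rot: [-0.149, -3.137, 0.001]
contact_force: [-1.0, 0.2, -3.2]
opening: 0.0257
grip_force: 24.3
```

Request:
apply_moves(plan=[[0.015, -0.0005, 0, 0, 0], [0.015, -0.001, 0, 0, 0], [0.015, -0.001, 0, 0, 0], [0.015, -0.001, 0, 0, 0]])

```text
t: 12.23
tool_pos: [0.5036, 0.1693, 0.2175]
tool_rot: [-0.148, -3.136, 0.001]
contact_force: [-3.6, -0.9, -3.2]
opening: 0.0256
grip_force: 24.4
```

```bash
python3 -c "
from h import *
gap(.039)"
```

```text
plate edge [-0.0026  0.055 ] rail edge [-0.0028  0.0556] rail mean 0.05525614023414488 plate fixture x of edge -54.44514315945346
```

Request:
apply_moves(plan=[[0.029, 0, 0, 0, 0], [0.029, 0, 0, 0, 0], [0.029, 0, 0, 0, 0], [0.029, 0, 0.001, 0, 0], [0.029, 0, 0.002, 0, 0], [0.029, -0.0002, 0.003, 0, 0], [0.029, -0.0003, 0.004, 0, 0], [0.029, -0.0004, 0.005, 0, 0], [0.029, -0.0005, 0.006, 0, 0], [0.029, -0.0006, 0.007, 0, 0], [0.029, -0.0007, 0.0075, 0, 0], [0.029, -0.0007, 0.0075, 0, 0]])

```text
t: 13.28
tool_pos: [0.506, 0.176, 0.2193]
tool_rot: [0.148, 3.138, -0.005]
contact_force: [-2.3, -7.0, 7.2]
opening: 0.0289
grip_force: 3.8
```

```bash
python3 -c "
from h import *
plate('w5');gap(.039)"
```

```text
13.3333 [0.506  0.1761 0.2193] [-3.4 -8.1  6.4] 0.02886789196790323
0.75 [101.6, 172.6, 535.0, 394.8]
plate edge [-0.0008  0.0573] rail edge [-0.1694  0.0749] rail mean 0.0566555335005943 plate fixture x of edge -55.542249444551786
```

View pics/w5.png

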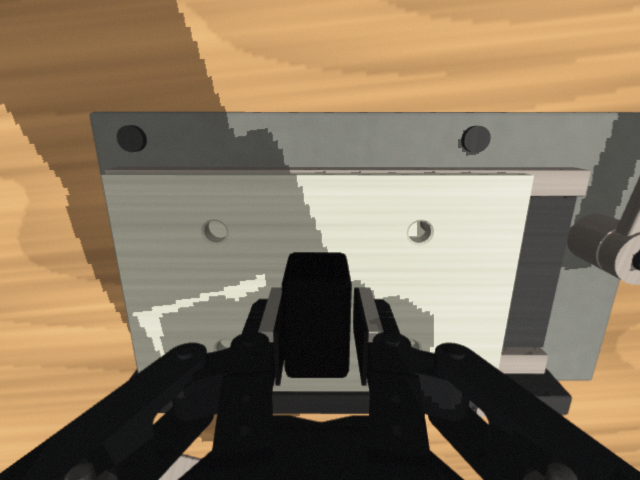

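The plate has moved about 5 mm and is still on the tips, with the pins only just showing at the hole edges (420,231). The side force seems to come from pad friction loading it, so I'll back off, unload, and push again from lower on the block.

Request:
apply_moves(plan=[[0.029, 0, -0.001, 0, 0], [0.029, 0, -0.0015, 0, 0], [0.029, 0.001, -0.0015, 0.001, 0], [0.029, 0.001, -0.0015, 0.002, 0], [0.029, 0.001, -0.0015, 0.002, 0], [0.029, 0.001, -0.0015, 0.002, 0]])

```text
t: 13.93
tool_pos: [0.5042, 0.1755, 0.2159]
tool_rot: [-0.149, -3.138, -0.0]
contact_force: [0.2, -2.0, -0.8]
opening: 0.0286
grip_force: 0.6
```

Request:
apply_moves(plan=[[0.029, 0, 0.0005, 0, 0], [0.029, 0, 0.001, 0, 0], [0.029, 0, 0.0015, 0, 0], [0.029, 0, 0.002, 0, 0], [0.029, 0, 0.0025, 0, 0], [0.029, 0, 0.0025, 0, 0]])

```text
t: 14.43
tool_pos: [0.5044, 0.178, 0.2159]
tool_rot: [-0.149, -3.137, -0.0]
contact_force: [-1.4, -0.9, -1.7]
opening: 0.0294
grip_force: 1.0
```

Request:
apply_moves(plan=[[0.029, 0, 0.0005, 0, 0], [0.029, 0, 0.001, 0, 0], [0.029, 0, 0.0015, 0, 0], [0.029, -0.0001, 0.002, 0, 0], [0.029, -0.0002, 0.002, 0, 0], [0.029, -0.0002, 0.002, 0, 0]])

```text
t: 14.93
tool_pos: [0.5053, 0.1802, 0.2167]
tool_rot: [0.149, 3.137, 0.002]
contact_force: [-0.5, -0.7, 0.0]
opening: 0.0293
grip_force: 0.0
```

```bash
python3 - <<'E'
from h import *
q,T=plate('w6')
np.save('q.npy',0)
cv2.imwrite('pics/w6c.png',cv2.resize(q['img'][150:400,90:620],(795,375)))
E
```

```text
14.9833 [0.5053 0.1802 0.2167] [-0.4 -0.1 -0.4] 0.02891964205256962
0.76 [110.9, 175.4, 535.9, 391.5]
```

View pics/w6c.png

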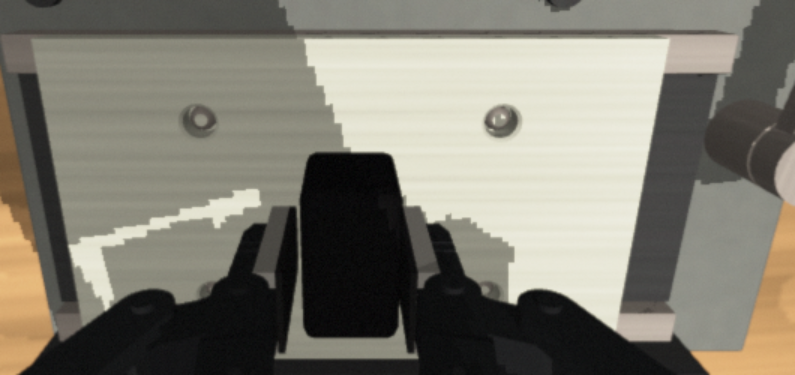

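The holes now sit around the pins at crop positions (200,120) and (502,120), the plate's picture has shrunk, and the force is zero, so it has dropped. I'll check its height and flatness with the depth data, then find the latch.

```bash
python3 - <<'E'
from h import *
q=grab('wrist')
def pl(cols,rows):
    u,v=np.meshgrid(np.arange(*cols),np.arange(*rows)); uv=np.c_[u.ravel(),v.ravel()]; w=depth(q,uv); k=q['range_z'][uv[:,1],uv[:,0]]>0; w=w[k]
    return w
for n,c,r in [('plateL',(130,200),(185,215)),('plateM',(240,380),(185,215)),('plateR',(450,520),(185,215)),('plateR low',(460,500),(300,340)),('plateL low',(150,200),(290,330)),('rail',(545,575),(180,194))]:
    w=pl(c,r); print(n,len(w),np.median(w,0).round(4),w[:,2].std().round(4))
p=grab('top')
for th,z in [('latch_pivot',.0355),('latch_post',.0655),('pin_level',.031)]:
    for r in eyes.tip_of(th,p)[:1]: print(th,round(r['confidence'],2),np.round(r['point'],1),atz(p,r['point'],z).round(4))
E
```

```text
plateL 2095 [0.4528 0.1172 0.0344] 0.0006
plateM 4176 [0.4588 0.1796 0.0344] 0.0006
plateR 2096 [0.466  0.2548 0.0344] 0.0006
plateR low 1593 [0.5253 0.255  0.0343] 0.0006
plateL low 1986 [0.5059 0.1098 0.0344] 0.0006
rail 420 [0.4653 0.2916 0.0264] 0.0006
latch_pivot 0.64 [126.8 280. ] [[0.4957 0.3148 0.0355]]
```

It's seated: the top is 8.0 mm above the rail at every spot. Next I'll open, lift clear and go to the latch post.

Request:
apply_moves(plan=[[0.045, 0, 0, 0, 0], [0.045, 0, 0, 0, 0], [0.045, 0, 0, 0, 0], [0.045, 0, 0, -0.005, 0], [0.045, 0, 0, -0.02, 0], [0.045, 0, 0, -0.05, 0], [0.045, 0, 0, -0.09, 0], [0.045, 0, 0, -0.11, 0], [0.045, 0, 0, -0.11, 0]])

```text
t: 16.03
tool_pos: [0.5068, 0.1803, 0.3335]
tool_rot: [0.148, 3.127, 0.005]
contact_force: [1.2, 0.0, 1.3]
opening: 0.0453
grip_force: 0.0
```

Request:
apply_moves(plan=[[0.045, 0.014, 0.029, 0, 0.06], [0.045, 0.028, 0.058, 0, 0.12], [0.045, 0.042, 0.087, 0, 0.18], [0.045, 0.056, 0.116, 0, 0.24], [0.045, 0.065, 0.137, 0, 0.277], [0.045, 0.07, 0.145, 0, 0.277], [0.045, 0.07, 0.145, 0, 0.277], [0.045, 0.07, 0.145, 0, 0.277], [0.045, 0.07, 0.145, 0, 0.277], [0.045, 0.07, 0.145, 0, 0.277], [0.045, 0.07, 0.145, 0, 0.277]])

```text
t: 16.95
tool_pos: [0.4495, 0.3299, 0.3261]
tool_rot: [0.583, 3.087, -0.0]
contact_force: [-0.2, 0.1, 0.0]
opening: 0.0449
grip_force: 0.0
```

```bash
python3 - <<'E'
from h import *
q=grab('wrist'); T,s=tool(); print(s['t'],T.round(4),s['contact_force'])
for th,z in [('latch_pivot',.0355),('latch_post',.0655),('fence',.042)]:
    for r in eyes.tip_of(th,q)[:1]: print(th,round(r['confidence'],2),np.round(r['point'],1),atz(q,r['point'],z).round(4))
# post by black depth points
r=eyes.outline_of('latch',q)
v,u=np.nonzero(r[0]['region']); w=depth(q,np.c_[u,v]); k=(w[:,2]>.078)&(w[:,2]<.09); print(r[0]['box'],'post top',k.sum(),w[k].mean(0).round(4),w[k].min(0).round(4),w[k].max(0).round(4))
cv2.imwrite('pics/w7.png',q['img'])
E
```

```text
17.0 [[-9.312e-01  3.646e-01  1.000e-04  4.495e-01]
 [ 3.646e-01  9.312e-01 -1.000e-04  3.300e-01]
 [-1.000e-04 -0.000e+00 -1.000e+00  3.262e-01]
 [ 0.000e+00  0.000e+00  0.000e+00  1.000e+00]] [ 0.33165427 -1.26440594 -0.42083053]
latch_pivot 0.86 [323.9 287.6] [[0.4959 0.314  0.0355]]
latch_post 0.69 [316.2 243.6] [[0.4493 0.3262 0.0655]]
[307.3, 208.0, 340.4, 308.2] post top 378 [0.447  0.3279 0.0833] [0.4409 0.3211 0.0783] [0.4542 0.3342 0.0856]
```

Request:
apply_moves(plan=[[0.045, 0.001, -0.003, 0, -0.09], [0.045, 0.001, -0.003, 0.02, -0.09], [0.045, 0.001, -0.003, 0.05, -0.09], [0.045, 0.001, -0.003, 0.08, -0.09], [0.045, 0.001, -0.003, 0.095, -0.09], [0.045, 0.001, -0.003, 0.102, -0.09], [0.045, 0.001, -0.003, 0.102, -0.09], [0.03, 0.001, -0.003, 0.102, -0.09], [0.018, 0.001, -0.003, 0.102, -0.09], [0.018, 0.001, -0.003, 0.102, -0.09], [0.018, 0.001, -0.003, 0.102, -0.09], [0.018, 0.001, -0.003, 0.102, -0.09]])

```text
t: 18.2
tool_pos: [0.4473, 0.3287, 0.2253]
tool_rot: [0.441, 3.109, 0.002]
contact_force: [0.3, 0.6, 0.9]
opening: 0.0183
grip_force: 0.0
```

Request:
apply_moves(plan=[[0.018, -0.0003, -0.005, 0, -0.1], [0.018, -0.001, -0.01, 0, -0.2], [0.018, -0.0023, -0.0149, 0, -0.3], [0.018, -0.004, -0.0197, 0, -0.4], [0.018, -0.0062, -0.0242, 0, -0.5], [0.018, -0.0088, -0.0285, 0, -0.6], [0.018, -0.0119, -0.0325, 0, -0.7], [0.018, -0.0153, -0.0362, 0, -0.8], [0.018, -0.0191, -0.0396, 0, -0.9], [0.018, -0.0191, -0.0396, 0, -0.9]])

```text
t: 19.03
tool_pos: [0.4548, 0.2849, 0.225]
tool_rot: [-0.957, 2.991, 0.0]
contact_force: [1.1, 0.4, 0.7]
opening: 0.0179
grip_force: 0.0
```

Request:
apply_moves(plan=[[0.018, -0.0003, -0.005, 0, -0.1], [0.018, -0.001, -0.01, 0, -0.2], [0.018, -0.0023, -0.0149, 0, -0.3], [0.018, -0.004, -0.0197, 0, -0.4], [0.018, -0.0062, -0.0242, 0, -0.5], [0.018, -0.0088, -0.0285, 0, -0.6], [0.018, -0.0119, -0.0325, 0, -0.7], [0.018, -0.0153, -0.0362, 0, -0.8], [0.018, -0.0153, -0.0362, 0, -0.8], [0.018, -0.0153, -0.0362, 0, -0.8]])

```text
t: 19.87
tool_pos: [0.4878, 0.2645, 0.2243]
tool_rot: [-2.04, 2.388, -0.0]
contact_force: [0.3, -0.0, 0.5]
opening: 0.0176
grip_force: 0.0
```

Request:
apply_moves(plan=[[0.018, 0, -0.001, 0, -0.02], [0.018, 0, -0.002, 0, -0.04], [0.018, 0, -0.003, 0, -0.05], [0.018, 0, -0.004, 0, -0.05], [0.018, 0, -0.004, 0, -0.05]])

```text
t: 20.28
tool_pos: [0.4917, 0.2638, 0.2241]
tool_rot: [2.104, -2.333, 0.0]
contact_force: [-0.8, -1.3, 0.8]
opening: 0.018
grip_force: 0.4
```

Now a small creep until the stop pushes back.

Request:
apply_moves(plan=[[0.018, 0, -0.0005, 0, 0], [0.018, 0, -0.001, 0, 0], [0.018, 0, -0.0015, 0, 0], [0.018, 0, -0.0015, 0, 0]])

```text
t: 20.62
tool_pos: [0.4932, 0.2636, 0.2241]
tool_rot: [2.104, -2.332, 0.0]
contact_force: [-0.8, 0.1, 0.0]
opening: 0.0179
grip_force: 0.4
```

Request:
apply_moves(plan=[[0.018, 0, -0.0005, 0, 0], [0.018, 0, -0.001, 0, 0], [0.018, 0, -0.0015, 0, 0], [0.018, 0, -0.0015, 0, 0]])

```text
t: 20.95
tool_pos: [0.4943, 0.2635, 0.224]
tool_rot: [2.103, -2.331, -0.002]
contact_force: [-4.6, -1.6, 1.8]
opening: 0.0178
grip_force: 2.3
```

Request:
apply_moves(plan=[[0.018, 0, -0.0004, 0, 0], [0.018, 0, -0.0008, 0, 0], [0.018, 0, -0.0008, 0, 0], [0.018, 0, -0.0008, 0, 0]])

```text
t: 21.28
tool_pos: [0.4947, 0.2635, 0.2239]
tool_rot: [2.103, -2.33, -0.003]
contact_force: [-7.5, -0.9, 3.8]
opening: 0.0177
grip_force: 3.6
```

Request:
apply_moves(plan=[[0.018, 0, 0.002, 0, 0], [0.018, 0, 0.002, 0, 0], [0.04, 0, 0.002, 0, 0], [0.04, 0, 0.002, 0, 0], [0.04, 0, 0.002, 0, 0], [0.04, 0, 0.002, 0, 0], [0.04, 0, 0.002, -0.02, 0], [0.04, 0, 0.002, -0.05, 0], [0.04, 0, 0.002, -0.09, 0], [0.04, 0, 0.002, -0.13, 0], [0.04, 0, 0.002, -0.14, 0], [0.04, 0, 0.002, -0.14, 0]])

```text
t: 22.28
tool_pos: [0.4948, 0.2641, 0.3699]
tool_rot: [-2.098, 2.325, -0.006]
contact_force: [0.2, -0.2, -0.1]
opening: 0.0402
grip_force: 0.0
```

```bash
python3 - <<'E'
from h import *
q=grab('wrist'); p=grab('scene'); T,s=tool(); print(s['t'],s['tool_pos'],s['contact_force'])
for th,z in [('latch_pivot',.0355),('latch_post',.0655)]:
    for n,c in (('w',q),('s',p)):
        for r in eyes.tip_of(th,c)[:1]: print(n,th,round(r['confidence'],2),np.round(r['point'],1),atz(c,r['point'],z).round(4))
r=eyes.outline_of('latch',q)
if r:
    v,u=np.nonzero(r[0]['region']); w=depth(q,np.c_[u,v]); k=(w[:,2]>.078)&(w[:,2]<.09); print('post top',k.sum(),w[k].min(0).round(4),w[k].max(0).round(4))
cv2.imwrite('pics/fin.png',np.hstack([cv2.resize(p['img'][240:400,280:500],(396,288)),cv2.resize(q['img'],(384,288))]))
E
```

```text
22.3833 [0.49342911 0.26359638 0.36386643] [ 0.55946704 -0.09113925 -0.66847411]
w latch_pivot 0.62 [326.7 267.6] [[0.4971 0.3154 0.0355]]
s latch_pivot 0.91 [445.  339.1] [[0.4953 0.3133 0.0355]]
w latch_post 0.77 [327.9 224.3] [[0.4915 0.2655 0.0655]]
s latch_post 0.9 [425.7 308.6] [[0.4885 0.2664 0.0655]]
post top 272 [0.4847 0.2573 0.078 ] [0.4982 0.2706 0.086 ]
```

View pics/fin.png

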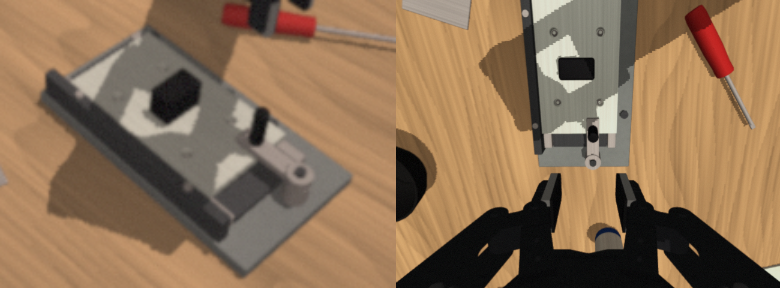

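The latch (wrist view, about (593,140)) lies along the fixture's -y over the plate's edge. The plate is seated with its pins in the holes, and the gripper is clear.

```bash
python3 -c "
from station import ctrl; print(ctrl.finish_job())"
```

```text
the job is handed in; nothing more can be done
None
```

The template dropped over all four pins and sits flat and fully down, the latch is swung across over its edge to its stop, and the job was handed in at about 22 s with the gripper clear. Contact forces stayed below about 16 N, though laying it down briefly pressed the pins with roughly 15 N and one push along the fence reached 8 N before I backed off.

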